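# Work a profile bar in behind the hold-down clamp and home against the router fence

## Robot

A 6-joint arm with a two-finger parallel gripper is mounted at the origin on the work surface. World frame = base frame: x ahead of the robot, y to its left, z up, the work surface at z = 0. Lengths are in m, angles in rad, forces in N, time in s.
With the tool pointing down it reaches from about 0.3 to 0.875 m from the base axis. Payload 6.4 kg.
Tool frame: the origin (TCP) lies on the front face of the gripper's body, between the roots of the fingers; the fingertips stand 64 mm ahead of it and the grasp point (between the pads) lies 45 mm ahead of it; z points along the fingers, y is the direction in which the jaws open and shut (so a half turn about z gives the same grasp; the last joint's range is limited). The gripper opens to 88 mm and grips with 3 to 60 N. Pads are 18 mm wide; open, the fingers measure 123 mm over their backs; the gripper's body (75 mm by 187 mm) begins 45 mm behind the grasp point.
Start: joints at [-1.315, 0.181, 1.607, -0, 1.354, -0.206], TCP at [0.256, -0.515, 0.303] pointing down, gripper open.
Joint ranges: [-2.99, 2.99], [-0.89, 2.07], [0.3, 2.58], [-1.14, 4.28], [0, 2.63], [-3.12, 3.12]. Speed limits (rad/s): [2.57, 2.57, 3.01, 3.14, 3.14, 3.14].

## Interface

Orientations are given as a unit quaternion [w, x, y, z].
In Python, from station import sensors, cams, finish_job gives the robot as it stands.
- The arm moves only by the shell command python3 -m crank 'ROWS'. ROWS is text: rows parted by semicolons, each of 7 numbers parted by spaces: the shift along the tool's x, y, z in cm, then the turn, a rotation vector about the tool's x, y, z in degrees, then the finger opening in cm, from 0 to 8.81. In form: tx ty tz ax ay az grip; .... A call has exactly 10 rows; each row shifts and turns the commanded pose from where the row before left it, along the tool's axes as they then stand; what a row does not reach is not made up. A row lasts 1/10 s, in which the tool goes at most 50 mm and 8.59 degrees, less where a joint would pass 70% of its speed; a pose out of reach is approached as far as the arm can. A call with a gripper value outside its range is refused whole. The fingers move at their own pace and stop on an object; the grip force is fixed at half the most. Time passes only in rows, so rows that do not move let the fingers close, or fill a call up. It gives the time, the measured TCP pose, the force and the opening at its end, in the units of the state.
- sensors.state(): the state, without advancing time (a new reading comes with each control period).
- cams.camera(name): name is "scene" or "top"; returns the picture (480x640x3 uint8, red, green, blue); there is no depth.
- cams.get_calibration(name): a dict with "fx", "fy", "cx", "cy" (pixels), "R" (3x3) and "t" (3): a world point X has camera coordinates R X + t. Camera axes: x right, y down, z forward; pixel columns grow to the right and rows downward; lengths in m; the calibration is good to about 2 mm. A picture is of the moment at which its call begins. get_calibration takes no time and is no camera call.
- finish_job(): hands the job in, once; it reports no verdict.
Trained networks look in the newest picture that a camera, given by its name, has taken for a name from the list of things; names that differ only in an ending like _2 or _b are one class to them, and where a whole thing is asked for, a point or a joint stands for the part that bears it (a point fixed in the world has none). Each returns a list of dicts, best first, with "conf" (0 to 1); they miss things now and then, are a little off and sometimes report something else, mostly with a low value. They report only what shows in the picture. A call takes as long as a camera call.
- cams.look_for(camera, target): "at" ([column, row] in pixels, amid what is visible of it).
- cams.masks_of(camera, target): "region" (480x640 bool, what is visible of it) and "at" ([column, row] in pixels, amid what is visible of it).
The state is a dict: "time": time; "joint_pos": joint angles; "joint_vel": joint speeds; "tau": joint torques, N m; "tool_pos": TCP position; "tcp_rot": TCP orientation; "contact_force": force on the tool from outside, world axes, zero at the start; "moment": the same for the moment, N m; "finger_gap": opening from 0.0 (shut) to 1.0 (fully open).
Only numpy, scipy, OpenCV 4.12 (cv2) and the standard library are available. Lean on these libraries where they do the work, as an engineer would, in place of code of your own. Each camera call takes 0.05 s, during which the arm holds its last target. There are 200 camera calls.

## Task

Load the fixture board: push the loose aluminium profile bar into the blue nest, its left end first, angled in to the right of the clamp's stud, behind the stud and under the red strap; then swing the right end in, so that the bar lies fully home, flat along the fence between the two end blocks. Only push it with the outside of the fingers as it slides on the board: never take it between the fingers, lift it or tip it, and leave everything else where it stands.

Things in the scene. Friction and masses are not known exactly. Their poses are not given: they have to be found in the camera images.
- board: fixture board: brown fibreboard slab 380 x 600 x 18 mm, fixed on the bench, with three aluminium T-tracks let in flush; the blue nest is on its far part. Origin on the underside, level with the middle of the nest. x = from the nest's open side to its fence (away from the robot), y = along the fence to the left, z up. The slab spans x -190 to +190, y -340 to +260 mm, top at z = 18 mm
- nest (a point): foot of the fence's working face on the board's top, midway between the end blocks (board x = 120, y = 0, z = 18 mm), axes as the board. The nest is made of blue bars 25 mm high: a fence along y, 25 mm thick, its working face in the plane of this point, and an end block at each end. It is 340 mm long inside, 30 mm deep, open towards the robot
- block (a point): top of the left end block, in the middle of its inner face (board x = 105, y = 170, z = 43 mm). Each block is 45 mm wide and stands 30 mm out from the fence's face; the right block's inner face is at board y = -170 mm
- clamp: hold-down clamp, fixed in the board's left T-track in front of the nest's left part, axes as the board. Origin on the axis of its upright stud at the board's top. The stud in its spring is 14 mm in diameter, from the board up to the strap. 46 to 54 mm are free between the stud's surface and the fence's face; the stud's axis is 85 mm from the left end block
- strap (a point): top of the clamp's red strap over the stud's axis, 46 mm over the board. Strap 92 (board x) x 25 (y) mm centred here, its nose towards the fence, raised: clear height under it 34 mm. Black star knob (36 mm wide) on it, to 66 mm over the board. A 10 mm heel screw stands under the strap 38 mm from the stud on the robot's side
- profile: the work: a loose bar of slotted aluminium profile, 30 x 30 mm, 300 mm long, about 0.3 kg, lying on the board in front of the nest, to the right of the clamp. Origin at the middle of its underside, long axis = y (+y is the end that starts on the left), z up; it slides on the board, with unknown friction
- end_left (a point): centre of the bar's end face that starts on the left (150 mm from its middle, 15 mm over its underside)
- end_right (a point): centre of the bar's other end face
- motor: bystander on the board's left front part: stepper motor 57 x 57 x 54 mm with an upright shaft to 74 mm, loose; origin under its centre
- bracket: bystander on the board behind the fence: small aluminium angle bracket 30 x 28 x 30 mm, loose; origin under its centre
- spare_knob: bystander on the board behind the fence: black knob of 30 mm diameter standing on its head, screw up, 47 mm tall, loose; origin under its centre
- drill: bystander on the bench to the left: yellow and black cordless drill standing on its battery, about 206 mm tall, 225 mm long, loose; origin under the battery
- duster: bystander on the bench, far left: blue duster can 66 mm diameter, 210 mm tall, loose; origin under its centre
- can: bystander on the bench, far right: black and yellow drinks can 66 mm diameter, 158 mm tall, loose; origin under its centre
- pliers: bystander on the bench to the right of the board: pliers with red handles, 180 mm long, 16 mm high, lying, loose; origin at the pivot

How it is judged:
By the outcome, as a careful person would: the job done as asked, in the order asked, and still so for the second after the job is handed in, with the robot touching nothing.
It also fails if it takes over 72 s, if anything falls off the work surface, if the arm or the gripper's body presses on something with over 40 N, if the wrist force passes 120 N, or if a joint passes its speed limit or range.

## Working session

There is one attempt and no reset: what is moved stays moved. The work goes in short steps, Python scripts to look and compute and a shell command to move; the robot and the scene stay as the last step left them, time stands still between calls to the robot, and variables do not carry over. Pictures are saved under pics/ and viewed, about 8 in all and at most 12, crops included, and the job is handed in when it is done.

```bash
ls; mkdir -p pics; python3 - <<'E'
from station import sensors,cams
import cv2,numpy as np
s=sensors.state();print(s)
for n in("scene","top"):
    im=cams.camera(n);cv2.imwrite(f"pics/{n}0.png",im[:,:,::-1]);c=cams.get_calibration(n)
    C=-np.array(c["R"]).T@np.array(c["t"]);print(n,c,C)
    for t in["nest","block","strap","clamp","profile","end_left","end_right","motor"]:
        r=cams.look_for(n,t);print(n,t,[(x["at"],round(x["conf"],2)) for x in r[:2]])
E
```

```text
pics
{'time': 0.0, 'joint_pos': array([-1.31529491e+00,  1.81506521e-01,  1.60800823e+00,  1.77064284e-05,
        1.35376623e+00, -2.06277871e-01]), 'joint_vel': array([ 0.00109486,  0.0010573 ,  0.00170486, -0.0003926 , -0.00245727,
        0.00012204]), 'tau': array([ 1.03957034e-03, -4.33861864e+01, -3.41854155e+01,  7.03723845e-02,
        3.83375469e-02, -1.28547003e-04]), 'tool_pos': array([ 0.25610891, -0.51434414,  0.30182934]), 'tcp_rot': array([-8.44119145e-04,  9.73463282e-01,  2.28841703e-01, -1.21329281e-05]), 'contact_force': array([ 0.13471534, -0.0692539 ,  0.98874098]), 'moment': array([ 0.02873876, -0.03124691,  0.03822215]), 'finger_gap': 1.0036749122796493}
scene {'fx': 514.5786384396549, 'fy': 514.5786384396549, 'cx': 321.10968492709645, 'cy': 245.16563091841599, 'R': array([[ 0.28134884,  0.95951102,  0.01346963],
       [ 0.82482466, -0.23463476, -0.51440336],
       [-0.49041525,  0.15583687, -0.85744257]]), 't': array([-0.1700562 , -0.40577293,  1.50812397])} [ 1.12214362 -0.16705895  1.08668933]
scene nest [([312.8, 270.1], 0.56)]
scene block []
scene strap
[... 323 characters left out ...]
: 460.69357762774945, 'fy': 460.69357762774945, 'cx': 330.2302173681758, 'cy': 241.50678475395674, 'R': array([[ 0.01617057, -0.99981657, -0.01026317],
       [-0.99608778, -0.01521669, -0.08704933],
       [ 0.08687719,  0.01163066, -0.99615113]]), 't': array([-0.00216318,  0.57778832,  1.06013324])} [ 0.48346147 -0.00570081  1.10632681]
top nest [([323.9, 256.6], 0.76)]
top block [([329.9, 255.2], 0.78), ([354.1, 283.8], 0.68)]
top strap [([266.3, 231.2], 0.91)]
top clamp [([269.6, 228.6], 0.68)]
top profile [([357.0, 283.7], 0.79)]
top end_left [([357.6, 284.0], 0.73)]
top end_right [([358.1, 283.2], 0.87), ([270.0, 229.1], 0.28)]
top motor [([214.4, 309.4], 0.63), ([356.2, 283.1], 0.55)]
```

View pics/top0.png

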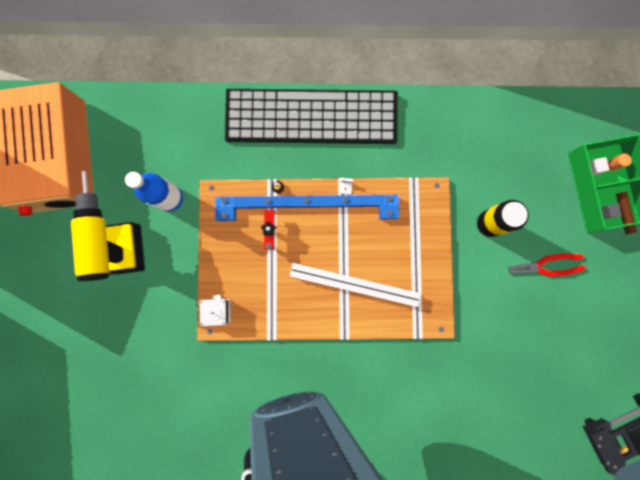

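View pics/scene0.png

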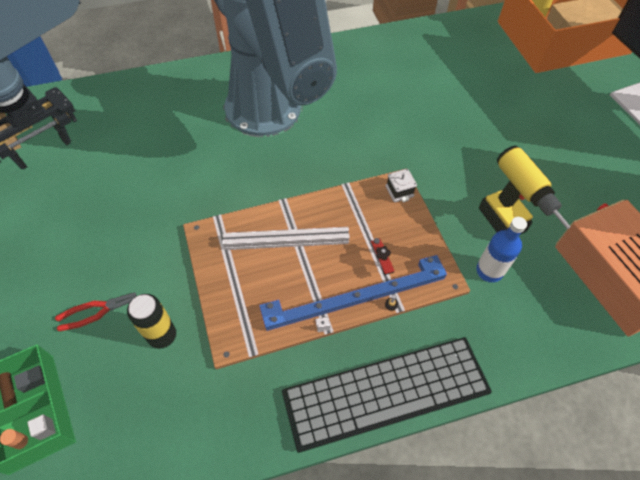

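Top view: the bar runs from (291,270) to (420,300), strap at (269,229), fence at row ~203 and block inner faces at columns ~236 and ~380. The scene view agrees. Next I fit poses by silhouette.

```bash
cat > h.py <<'E'
import numpy as np,cv2
from scipy.optimize import minimize
from station import sensors,cams
S=4
def box(x0,x1,y0,y1,z0,z1): return np.array([[x,y,z] for x in(x0,x1) for y in(y0,y1) for z in(z0,z1)])/1e3
BAR=[box(-15,15,-150,150,18,48)]
NEST=[box(120,145,-215,215,18,43),box(90,121,170,215,18,43),box(90,121,-215,-170,18,43)]
STRAP=[box(-46,46,-12.5,12.5,56,64)]
def w(p,pose):
    c,s=np.cos(pose[2]),np.sin(pose[2]); p=np.atleast_2d(p)
    return np.c_[p[:,0]*c-p[:,1]*s+pose[0],p[:,0]*s+p[:,1]*c+pose[1],p[:,2]]
def inv(p,pose):
    c,s=np.cos(pose[2]),np.sin(pose[2]); d=np.atleast_2d(p)[:,:2]-pose[:2]
    return np.c_[d[:,0]*c+d[:,1]*s,-d[:,0]*s+d[:,1]*c]
def proj(P,n):
    c=cams.get_calibration(n);q=P@np.array(c["R"]).T+c["t"]
    return np.c_[c["fx"]*q[:,0]/q[:,2]+c["cx"],c["fy"]*q[:,1]/q[:,2]+c["cy"]]
def render(boxes,pose,n):
    m=np.zeros((480*S,640*S),np.uint8)
    for b in boxes:
        u=(proj(w(b,pose),n)+.5)*S-.5
        cv2.fillConvexPoly(m,np.round(cv2.convexHull(u.astype(np.float32))*16).astype(np.int32),1,shift=4)
    return m>0
def fit(boxes,masks,p0):
    M={n:cv2.resize(m.astype(np.float32),None,fx=S,fy=S,interpolation=cv2.INTER_LINEAR)>.5 for n,m in masks.items()}
    def f(p):
        return sum(1-(a&M[n]).sum()/(a|M[n]).sum() for n in M for a in[render(boxes,p,n)])
    p=np.array(p0,float)
    for d in(.02,.006):
        p=minimize(f,p,method="Nelder-Mead",options=dict(initial_simplex=np.vstack([p]+[p+np.eye(3)[i]*d*(3 if i==2 else 1) for i in range(3)]),xatol=2e-4,fatol=1e-4)).x
    return p,f(p)
def snap(n,name=None):
    im=cams.camera(n)
    if name: cv2.imwrite(f"pics/{name}.png",im[:,:,::-1])
    return im
def barmask(n):
    r=cams.masks_of(n,"profile")
    return r[0]["region"],r[0]["conf"]
E
python3 - <<'E'
from h import *
ms={}
blue={};red={}
for n in("top","scene"):
    im=snap(n);hsv=cv2.cvtColor(im,cv2.COLOR_RGB2HSV)
    b=cv2.inRange(hsv,(100,120,60),(125,255,255))
    k,l,st,_=cv2.connectedComponentsWithStats(b)
    c=(260,202) if n=="top" else (350,300)
    cand=[i for i in range(1,k) if st[i,4]>60];print(n,st[cand].tolist())
    ms[n],cf=barmask(n);print("bar",cf,ms[n].sum())
    best=max(cand,key=lambda i:st[i,2] if st[i,2]<220 else 0)
    blue[n]=l==best
    rr=cv2.inRange(hsv,(0,150,70),(8,255,255))|cv2.inRange(hsv,(172,150,70),(180,255,255))
    q=np.argwhere(rr);a=cams.look_for(n,"strap")[0]["at"];q=q[np.abs(q[:,::-1]-a).max(1)<30];print("red",q.min(0),q.max(0))
    z=np.zeros((480,640),bool);z[tuple(q.T)]=1;red[n]=z
    kk,ll,ss,_=cv2.connectedComponentsWithStats(z.astype(np.uint8))
def both(B,m,p0):
    r,e=fit(B,m,p0);print(np.round(r,4),e)
    for n in m: print("  ",n,np.round(fit(B,{n:m[n]},r)[0],4))
    return r
bd=both(NEST,blue,[.45,0,0])
bar=both(BAR,ms,[.39,-.06,-.23])
red={n:cv2.morphologyEx(m.astype(np.uint8),cv2.MORPH_CLOSE,np.ones((15,15))) for n,m in red.items()}
st=both(STRAP,red,[.5,.12,0])
print("in board mm: bar",inv(bar[:2],bd)*1e3,np.degrees(bar[2]-bd[2]),"ends",inv(w([[0,.15,0],[0,-.15,0]],bar),bd)*1e3,"strap",inv(st[:2],bd)*1e3)
np.savez("p.npz",bd=bd,bar=bar,st=st)
E
```

```text
top [[134, 173, 34, 31, 744], [216, 195, 183, 25, 2242]]
bar 0.65 1618
red [209 264] [249 274]
scene [[7, 36, 54, 50, 1556], [489, 229, 33, 33, 825], [261, 256, 185, 73, 2312], [477, 265, 25, 17, 111]]
bar 0.62 2103
red [241 372] [273 394]
[0.45 0.   0.  ] 2.0
   top [0.45 0.   0.  ]
   scene [0.45 0.   0.  ]
[ 0.39 -0.06 -0.23] 2.0
   top [ 0.39 -0.06 -0.23]
   scene [ 0.39 -0.06 -0.23]
[0.6001 0.1476 0.026 ] 0.5230961016379465
   top [0.6007 0.1477 0.0296]
   scene [0.5987 0.1487 0.0087]
in board mm: bar [[-60. -60.]] -13.178029288008934 ends [[ -25.80337147   86.04995925]
 [ -94.19662853 -206.04995925]] strap [[150.14053679 147.56128906]]
```

```bash
cat > m.py <<'E'
from h import *
ms={};blue={}
for n in("top","scene"):
    im=snap(n);hsv=cv2.cvtColor(im,cv2.COLOR_RGB2HSV)
    b=cv2.inRange(hsv,(100,120,60),(125,255,255))
    k,l,st,_=cv2.connectedComponentsWithStats(b)
    best=max([i for i in range(1,k)],key=lambda i:st[i,2] if st[i,2]<220 else 0)
    blue[n]=l==best
    ms[n],cf=barmask(n)
def both(B,m,p0):
    r,e=fit(B,m,p0);print(np.round(r,4),e)
    for n in m: print("  ",n,np.round(fit(B,{n:m[n]},r)[0],4))
    return r
bd=both(NEST,blue,[.54,.02,0])
bar=both(BAR,ms,[.47,-.06,-.2])
st=np.load("p.npz")["st"]
print("in board mm: bar",inv(bar[:2],bd)*1e3,np.degrees(bar[2]-bd[2]),"ends",inv(w([[0,.15,0],[0,-.15,0]],bar),bd)*1e3,"strap",inv(st[:2],bd)*1e3)
np.savez("p.npz",bd=bd,bar=bar,st=st)
E
python3 m.py
```

```text
[0.5392 0.0591 0.0332] 0.5136708159413791
   top [0.5397 0.0605 0.0269]
   scene [0.5368 0.0601 0.0344]
[ 0.4782 -0.0511 -0.2148] 0.10965194467812711
   top [ 0.478  -0.0521 -0.2138]
   scene [ 0.4783 -0.0508 -0.2189]
in board mm: bar [[ -64.6537045  -108.12783053]] -14.208216065666054 ends [[ -27.8367446    37.28369399]
 [-101.47066439 -253.53935505]] strap [[63.84553413 86.35286237]]
```

```bash
python3 -m crank '0 0 0 0 0 7.76 8.8;0 0 0 0 0 7.76 8.8;0 0 0 0 0 7.76 8.8;0 0 0 0 0 7.76 8.8;0 0 0 0 0 7.76 8.8;0.6 -4.5 0 0 0 0 8.8;0.6 -4.5 0 0 0 0 8.8;0.6 -4.5 0 0 0 0 8.8;0.6 -4.5 0 0 0 0 8.8;0.6 -4.5 0 0 0 0 8.8'
python3 -m crank '0.6 -4.5 0 0 0 0 8.8;0.6 -4.5 0 0 0 0 8.8;0.6 -4.5 0 0 0 0 8.8;0.6 -4.5 0 0 0 0 8.8;0.6 -4.5 0 0 0 0 8.8;0.4 -4.5 0 0 0 0 8.8;0 0 4 0 0 0 8.8;0 0 4 0 0 0 8.8;0 0 4 0 0 0 8.8;0 0 0 0 0 0 8.8'
```

```text
time: 2.4
tool_pos: [0.3339, -0.2997, 0.3028]
tcp_rot: [0.0, 0.994, -0.108, 0.0]
contact_force: [0.8, 0.1, 0.3]
finger_gap: 1.001
time: 3.4
tool_pos: [0.4212, -0.0434, 0.1783]
tcp_rot: [-0.001, 0.994, -0.107, -0.005]
contact_force: [-0.1, -0.3, -0.1]
finger_gap: 0.994
```

```bash
cat > g.py <<'E'
# tool goal: board-frame mm of TCP, tool-x yaw (deg, board frame), tip height above board mm -> tool-frame shift in cm, turn in deg
import sys
from h import *
bd=np.load("p.npz")["bd"];s=sensors.state();p=s["tool_pos"];q=s["tcp_rot"]
from scipy.spatial.transform import Rotation as Ro
R=Ro.from_quat([q[1],q[2],q[3],q[0]]).as_matrix();yaw=np.degrees(np.arctan2(R[1,0],R[0,0]))
print("t",round(s["time"],2),"TCP board",np.round(inv(p,bd)[0]*1e3,1),"tip h",round((p[2]-.064-.018)*1e3,1),"yaw_b",round(yaw-np.degrees(bd[2]),2),"tilt z",np.round(R[:,2],3),"F",np.round(s["contact_force"],1))
if len(sys.argv)>1:
    x,y,a,h=map(float,sys.argv[1:5])
    P=w([x/1e3,y/1e3,.064+.018+h/1e3],bd)[0]
    print("shift cm",np.round(R.T@(P-p)*100,2),"turn z",round(-(a-(yaw-np.degrees(bd[2]))),2))
E
python3 -c "
from h import *
d=np.load('p.npz');b=d['bar'];n=np.array([np.cos(b[2]),np.sin(b[2])])
print(inv(b[:2]-.055*n,d['bd'])*1e3)"
python3 g.py -118 -94.6 -14.2 12
```

```text
[[-117.97126349  -94.62827857]]
t 3.4 TCP board [-121.3  -98.5] tip h 96.3 yaw_b -14.21 tilt z [-0.009  0.004 -1.   ] F [-0.1 -0.3 -0.1]
shift cm [ 0.31 -0.45  8.43] turn z -0.01
```

```bash
python3 -m crank '0.3 -0.5 2.8 0 0 0 8.8;0 0 2.8 0 0 0 8.8;0 0 2.8 0 0 0 8.8;1.2 0 0 0 0 0 8.8;1.2 0 0 0 0 0 8.8;1 0 0 0 0 0 8.8;1 0 0 0 0 0 8.8;1 0 0 0 0 0 8.8;1 0 0 0 0 0 8.8;0 0 0 0 0 0 8.8' && python3 g.py && python3 m.py
```

```text
time: 4.4
tool_pos: [0.493, -0.055, 0.0994]
tcp_rot: [0.0, 0.994, -0.108, 0.001]
contact_force: [0.1, 0.1, 0.1]
finger_gap: 0.998
t 4.4 TCP board [ -49.9 -112.5] tip h 17.4 yaw_b -14.25 tilt z [ 0.003 -0.001 -1.   ] F [0.1 0.1 0.1]
[0.539  0.0605 0.0298] 0.5116781359065372
   top [0.5389 0.0612 0.0256]
   scene [0.537 0.06  0.041]
[ 0.5202 -0.0601 -0.2144] 0.7958007522760449
   top [ 0.5201 -0.0608 -0.213 ]
   scene [ 0.5203 -0.0596 -0.2157]
in board mm: bar [[ -22.39727496 -119.98729845]] -13.991550239967085 ends [[  13.86954466   25.56241056]
 [ -58.66409459 -265.53700747]] strap [[63.70701934 85.21790655]]
```

```bash
python3 -m crank '1 0 0.2 0 0 -0.5 8.8;1 0 0.2 0 0 -0.5 8.8;1 0 0 0 0 -0.5 8.8;1 0 0 0 0 -0.5 8.8;1 0 0 0 0 -0.5 8.8;1 0 0 0 0 -0.5 8.8;0.6 0 0 0 0 -0.5 8.8;0 0 0 0 0 0 8.8;0 0 0 0 0 0 8.8;0 0 0 0 0 0 8.8' && python3 g.py && python3 m.py
```

```text
time: 5.6
tool_pos: [0.5558, -0.0668, 0.0948]
tcp_rot: [0.0, 0.997, -0.077, 0.0]
contact_force: [0.1, -0.0, 0.3]
finger_gap: 0.998
t 5.6 TCP board [  13.  -127.7] tip h 12.8 yaw_b -10.55 tilt z [ 0. -0. -1.] F [ 0.1 -0.   0.3]
[0.5392 0.0606 0.0269] 0.519925764708438
   top [0.5394 0.06   0.026 ]
   scene [0.5362 0.0591 0.035 ]
[ 0.47 -0.06 -0.2 ] 2.0
   top [ 0.47 -0.06 -0.2 ]
   scene [ 0.47 -0.06 -0.2 ]
in board mm: bar [[ -72.44126149 -118.69179485]] -12.998187093312575 ends [[ -38.70322789   27.46478245]
 [-106.17929509 -264.84837215]] strap [[63.22699538 85.29931307]]
```

```bash
cat > m.py <<'E'
import sys
from h import *
ms={};cf={}
for n in("top","scene"):
    snap(n,sys.argv[4]+n if len(sys.argv)>4 else None)
    ms[n],cf[n]=barmask(n)
bd=np.array([.5391,.0602,.0285]);x,y,a=map(float,sys.argv[1:4]) # guess in board mm, deg
g=np.r_[w([x/1e3,y/1e3,0],bd)[0,:2],np.radians(a)+bd[2]]
st=np.load("p.npz")["st"]
for k in(("top","scene"),("top",),("scene",)):
    b,e=fit(BAR,{n:ms[n] for n in k},g)
    print(k,round(e,2),"centre",np.round(inv(b[:2],bd)[0]*1e3,1),"yaw",np.round(np.degrees(b[2]-bd[2]),2),"ends",np.round(inv(w([[0,.15,0],[0,-.15,0]],b),bd)*1e3,1).tolist())
    if len(k)==2: np.savez("p.npz",bd=bd,bar=b,st=st)
print("strap",inv(st[:2],bd)*1e3)
E
python3 -m crank '-2 0 0 0 0 0 8.8;-2 0 0 0 0 0 8.8;-2 0 -2 0 0 0 0;0 0 -4 0 0 0 0;0 0 -4 0 0 0 0;0 4 0 0 0 0 0;0 4.5 0 0 0 0 0;0 4.5 0 0 0 0 0;0 4.5 0 0 0 0 0;0 0 0 0 0 0 0' && python3 m.py 44 -134 -10.5 && python3 g.py
```

```text
time: 6.8
tool_pos: [0.4691, -0.2355, 0.1954]
tcp_rot: [0.001, 0.997, -0.08, 0.001]
contact_force: [0.3, 0.5, -0.4]
finger_gap: 0.296
('top', 'scene') 0.11 centre [  41.5 -131.8] yaw -10.34 ends [[68.4, 15.8], [14.5, -279.4]]
('top',) 0.06 centre [  41.5 -131.1] yaw -10.17 ends [[68.0, 16.5], [15.1, -278.8]]
('scene',) 0.05 centre [  41.3 -133. ] yaw -10.4 ends [[68.4, 14.5], [14.3, -280.5]]
strap [[63.50520807 85.58639206]]
t 7.0 TCP board [ -77.8 -287.7] tip h 112.5 yaw_b -10.45 tilt z [-0.     0.001 -1.   ] F [-0.2  0.6  0.5]
```

```bash
python3 g.py -26 -121 -10.4 12
```

```text
t 7.0 TCP board [ -77.8 -287.7] tip h 112.5 yaw_b -10.45 tilt z [-0.     0.001 -1.   ] F [-0.2  0.6  0.5]
shift cm [  2.08 -17.32  10.06] turn z -0.05
```

```bash
python3 -m crank '0.5 -4.3 0 0 0 0 8.8;0.5 -4.3 0 0 0 0 8.8;0.5 -4.3 0 0 0 0 8.8;0.5 -4.4 0 0 0 0 8.8;0 0 4 0 0 0 8.8;0 0 4 0 0 0 8.8;0 0 2 0 0 0 8.8;0 0 0 0 0 0 8.8;2 0 0 0 0 0 8.8;0 0 0 0 0 0 8.8' && python3 g.py 21.5 -129.5 -10.4 12
```

```text
time: 8.0
tool_pos: [0.5383, -0.0656, 0.0966]
tcp_rot: [0.0, 0.997, -0.076, 0.002]
contact_force: [0.4, -1.0, 0.5]
finger_gap: 0.988
t 8.0 TCP board [  -4.4 -125.8] tip h 14.6 yaw_b -10.4 tilt z [ 0.004 -0.001 -1.   ] F [ 0.4 -1.   0.5]
shift cm [ 2.61 -0.1   0.27] turn z 0.0
```

```bash
python3 -m crank '1 0 0.2 0 0 0 8.8;1 0 0 0 0 0 8.8;0.6 0 0 0 0 0 8.8;0 0 0 0 0 0 8.8;0 0 0 0 0 0 8.8;-2 0 0 0 0 0 8.8;-2 0 0 0 0 0 8.8;-2 0 -2 0 0 0 0;0 3 -4 0 0 0 0;0 4 -3 0 0 0 0' && python3 g.py && python3 m.py 50 -134 -10.5 && python3 -c "
from station import sensors;print(sensors.state()['joint_pos'])"
```

```text
time: 9.0
tool_pos: [0.4907, -0.1289, 0.184]
tcp_rot: [-0.0, 0.997, -0.076, -0.0]
contact_force: [1.4, -1.1, -0.2]
finger_gap: 0.749
t 9.0 TCP board [ -53.8 -187.6] tip h 102.0 yaw_b -10.3 tilt z [-0.  0. -1.] F [ 1.4 -1.1 -0.2]
('top', 'scene') 0.42 centre [  46.8 -134.2] yaw -10.28 ends [[73.5, 13.4], [20.0, -281.8]]
('top',) 0.31 centre [  47.  -133.6] yaw -10.21 ends [[73.6, 14.0], [20.4, -281.2]]
('scene',) 0.1 centre [  46.6 -132.5] yaw -10.55 ends [[74.0, 15.0], [19.1, -279.9]]
strap [[63.50520807 85.58639206]]
[-4.93329400e-01  1.78088909e-01  1.87381183e+00  3.46924619e-04
  1.08802210e+00  1.23391180e+00]
```

```bash
python3 -m crank '2.2 3.5 0 0 0 0 0;2.2 3.5 0 0 0 0 0;2.2 3.5 0 0 0 0 0;2.2 3.5 0 0 0 0 0;0 0 0 0 0 -8.5 0;0 0 0 0 0 -8.5 0;0 0 0 0 0 -8.5 0;0 0 0 0 0 -8.5 0;0 0 0 0 0 -8.5 0;0 0 0 0 0 -8.5 0'
python3 -m crank '0 0 0 0 0 -7.8 0;0 0 0 0 0 -7.8 0;0 0 0 0 0 -7.8 0;0 0 0 0 0 -7.8 0;0 0 0 0 0 -7.8 0;0 0 0 0 0 0 0;0 0 0 0 0 0 0;0 0 0 0 0 0 0;0 0 0 0 0 0 0;0 0 0 0 0 0 0'; python3 m.py 47 -134 -10.3 a; python3 g.py 9 -340.5 79.7 12
```

```text
time: 10.2
tool_pos: [0.5563, -0.2793, 0.1801]
tcp_rot: [-0.002, 0.932, 0.363, -0.001]
contact_force: [0.1, 0.3, -0.8]
finger_gap: 0.006
time: 11.2
tool_pos: [0.5569, -0.2815, 0.1826]
tcp_rot: [-0.0, 0.76, 0.65, -0.0]
contact_force: [1.1, -0.3, 0.2]
finger_gap: 0.003
('top', 'scene') 0.12 centre [  46.8 -133. ] yaw -10.25 ends [[73.5, 14.6], [20.1, -280.6]]
('top',) 0.08 centre [  46.8 -133.8] yaw -10.31 ends [[73.6, 13.8], [19.9, -281.4]]
('scene',) 0.04 centre [  47.  -133.1] yaw -10.2 ends [[73.5, 14.6], [20.4, -280.7]]
strap [[63.50520807 85.58639206]]
t 11.4 TCP board [   8.  -342.2] tip h 100.8 yaw_b 79.5 tilt z [ 0. -0. -1.] F [ 0.4 -0.7 -0.5]
shift cm [0.19 0.07 8.88] turn z -0.2
```

```bash
python3 -m crank '0 0 3 0 0 0 0;0 0 3 0 0 0 0;0 0 2.8 0 0 0 0;1.5 0.1 0 0 0 0 0;1.5 0 0 0 0 0 0;1.2 0 0 0 0 0 0;0.8 0 0 0 0 0 0;1 0 0 0 0 0 0;1 0 0 0 0 0 0;1 0 0 0 0 0 0'
python3 -m crank '1 0.03 0 0 0 0 0;1 0.03 0 0 0 0 0;1 0.03 0 0 0 0 0;0 0 0 0 0 0 0;0 0 0 0 0 0 0;0 0 0 0 0 0 0;0 0 0 0 0 0 0;0 0 0 0 0 0 0;0 0 0 0 0 0 0;0 0 0 0 0 0 0'; python3 m.py 57 -80 -10.3 b; python3 g.py
```

```text
time: 12.4
tool_pos: [0.5709, -0.2027, 0.0959]
tcp_rot: [0.001, 0.76, 0.65, 0.0]
contact_force: [-0.4, -4.2, 2.8]
finger_gap: 0.002
time: 13.4
tool_pos: [0.5756, -0.1733, 0.0947]
tcp_rot: [-0.0, 0.76, 0.65, -0.0]
contact_force: [-0.4, -0.0, 0.3]
finger_gap: 0.006
('top', 'scene') 0.24 centre [ 59.  -64.7] yaw -10.62 ends [[86.7, 82.8], [31.4, -212.1]]
('top',) 0.16 centre [ 58.9 -65.2] yaw -10.7 ends [[86.8, 82.2], [31.0, -212.6]]
('scene',) 0.09 centre [ 58.8 -65.5] yaw -10.57 ends [[86.3, 81.9], [31.2, -213.0]]
strap [[63.50520807 85.58639206]]
t 13.6 TCP board [  29.9 -234.3] tip h 12.8 yaw_b 79.52 tilt z [ 0. -0. -1.] F [ 0.8 -0.  -0.6]
```

```bash
python3 -c "
import cv2
a=cv2.imread('pics/btop.png')[170:340,190:460];b=cv2.imread('pics/bscene.png')[160:350,180:480]
cv2.imwrite('pics/b.png',cv2.vconcat([cv2.resize(a,(480,300),interpolation=2),cv2.resize(b,(480,300),interpolation=2)]))"
```

```text
(no output)
```

View pics/b.png

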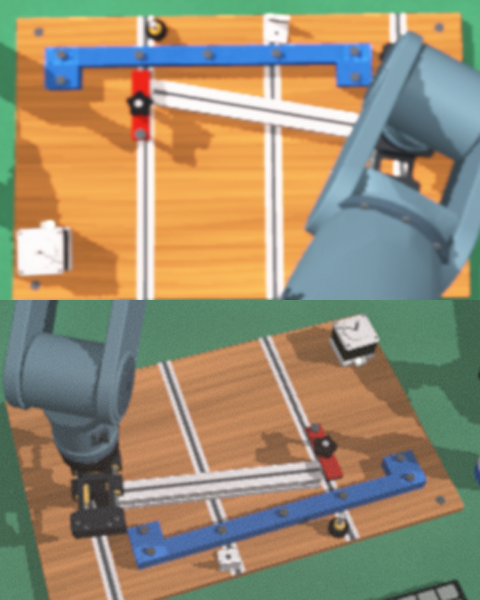

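The top crop shows the bar's end at the strap's right edge (~(155,92)), behind the stud's line. Continuing the axial push.

```bash
python3 -m crank '0.6 0.03 0 0 0 0 0;0.6 0.03 0 0 0 0 0;0.6 0.02 0 0 0 0 0;0.6 0.02 0 0 0 0 0;0.6 0.02 0 0 0 0 0;0.6 0 0 0 0 0 0;0.6 0 0 0 0 0 0;0 0 0 0 0 0 0;0 0 0 0 0 0 0;0 0 0 0 0 0 0'; python3 m.py 66 -30 -10.5 c; python3 g.py;python3 -c "
import cv2
a=cv2.imread('pics/ctop.png')[170:340,190:460];b=cv2.imread('pics/cscene.png')[160:350,180:480]
cv2.imwrite('pics/c.png',cv2.vconcat([cv2.resize(a,(480,300),interpolation=2),cv2.resize(b,(480,300),interpolation=2)]))"
```

```text
time: 14.6
tool_pos: [0.5832, -0.1317, 0.0946]
tcp_rot: [-0.0, 0.76, 0.65, 0.0]
contact_force: [0.1, 0.0, 0.5]
finger_gap: 0.005
('top', 'scene') 0.45 centre [ 68.  -21.6] yaw -10.4 ends [[95.0, 125.9], [40.9, -169.1]]
('top',) 0.29 centre [ 67.2 -27. ] yaw -10.43 ends [[94.4, 120.5], [40.1, -174.6]]
('scene',) 0.16 centre [ 67.8 -20.8] yaw -10.4 ends [[94.9, 126.7], [40.8, -168.3]]
strap [[63.50520807 85.58639206]]
t 14.8 TCP board [  38.6 -193.3] tip h 12.6 yaw_b 79.51 tilt z [-0.  0. -1.] F [ 1.1 -0.4  0. ]
```

View pics/c.png

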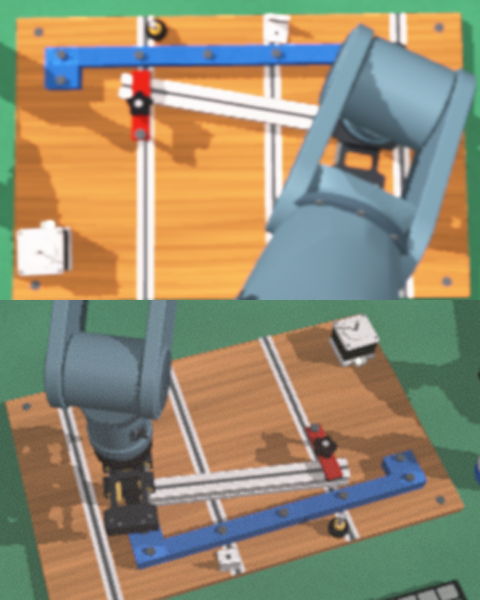

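```bash
python3 -m crank '0.6 0.02 0 0 0 0 0;0.6 0.02 0 0 0 0 0;0.6 0.02 0 0 0 0 0;0.6 0.02 0 0 0 0 0;0.6 0 0 0 0 0 0;0.6 0 0 0 0 0 0;0 0 0 0 0 0 0;0 0 0 0 0 0 0;-2 0 0 0 0 0 0;-3 0 0 0 0 0 0'; python3 m.py 74 0 -10.5; python3 g.py
```

```text
time: 15.8
tool_pos: [0.5819, -0.1449, 0.0946]
tcp_rot: [-0.0, 0.759, 0.651, 0.0]
contact_force: [-0.2, 0.4, 0.1]
finger_gap: 0.004
('top', 'scene') 0.34 centre [72.7  0.9] yaw -10.4 ends [[99.8, 148.4], [45.6, -146.7]]
('top',) 0.15 centre [72.7  0.9] yaw -10.46 ends [[99.9, 148.4], [45.4, -146.6]]
('scene',) 0.18 centre [72.3 -0.2] yaw -10.06 ends [[98.5, 147.5], [46.1, -147.9]]
strap [[63.50520807 85.58639206]]
t 16.0 TCP board [  36.8 -207.6] tip h 12.7 yaw_b 79.42 tilt z [-0.  0. -1.] F [-0.6  0.5  0.4]
```

```bash
python3 -m crank '-1 0 0 0 0 -5.3 0;0 0 0 0 0 -5.3 0;0 -2 0 0 0 0 0;0 -2 0 0 0 0 0;0 -1 0 0 0 0 0;3 0 0 0 0 0 0;3 0 0 0 0 0 0;2.5 0 0 0 0 0 0;0 0 0 0 0 0 0;0 0 0 0 0 0 0'; python3 g.py 16 -125 90 12
```

```text
time: 17.0
tool_pos: [0.5281, -0.0717, 0.0949]
tcp_rot: [0.0, 0.696, 0.719, 0.0]
contact_force: [-0.2, 0.4, 0.8]
finger_gap: 0.007
t 17.0 TCP board [ -14.7 -131.5] tip h 12.9 yaw_b 90.23 tilt z [ 0.001 -0.    -1.   ] F [-0.2  0.4  0.8]
shift cm [0.64 3.07 0.09] turn z 0.23
```

```bash
python3 -m crank '0 1.2 0 0 0 0 0;0 1.2 0 0 0 0 0;0 0.7 0 0 0 0 0;0 0.7 0 0 0 0 0;0 0.7 0 0 0 0 0;0 0.7 0 0 0 0 0;0 0.7 0 0 0 0 0;0 0.7 0 0 0 0 0;0 0 0 0 0 0 0;0 0 0 0 0 0 0'; python3 m.py 90 0 -3 d; python3 g.py
```

```text
time: 18.0
tool_pos: [0.5939, -0.07, 0.0946]
tcp_rot: [-0.0, 0.696, 0.718, 0.0]
contact_force: [-0.3, -0.6, -0.2]
finger_gap: 0.004
('top', 'scene') 0.68 centre [85.8 15.5] yaw -0.91 ends [[88.2, 165.5], [83.5, -134.5]]
('top',) 0.38 centre [85.8 11. ] yaw -0.73 ends [[87.7, 161.0], [83.9, -139.0]]
('scene',) 0.29 centre [86.5 62.7] yaw -1.48 ends [[90.4, 212.6], [82.6, -87.3]]
strap [[63.50520807 85.58639206]]
t 18.2 TCP board [  50.7 -131.8] tip h 12.7 yaw_b 90.13 tilt z [-0.  0. -1.] F [-0.3 -0.1  0.8]
```

```bash
python3 -m crank '0 -1.5 0 0 0 0 0;0 -1 0 0 0 0 0;3.5 0 0 0 0 0 0;3.5 0 0 0 0 0 0;3.5 0 0 0 0 0 0;3 0 0 0 0 0 0;0 0 0 0 0 0 0;0 0 0 0 0 0 0;0 0 0 0 0 0 0;0 0 0 0 0 0 0'; python3 m.py 86 5 -1 e; python3 g.py;python3 -c "
import cv2
a=cv2.imread('pics/etop.png')[170:340,190:460];b=cv2.imread('pics/escene.png')[160:350,180:480]
cv2.imwrite('pics/e.png',cv2.vconcat([cv2.resize(a,(480,300),interpolation=2),cv2.resize(b,(480,300),interpolation=2)]))"
```

```text
time: 19.2
tool_pos: [0.5648, 0.0627, 0.0948]
tcp_rot: [0.0, 0.697, 0.717, -0.0]
contact_force: [-0.3, -0.3, -0.0]
finger_gap: 0.005
('top', 'scene') 0.85 centre [85.9  6.4] yaw -0.85 ends [[88.1, 156.4], [83.7, -143.6]]
('top',) 0.62 centre [85.4  6.4] yaw -0.91 ends [[87.7, 156.4], [83.0, -143.5]]
('scene',) 0.22 centre [86.2  7. ] yaw -0.93 ends [[88.6, 157.0], [83.7, -143.0]]
strap [[63.50520807 85.58639206]]
t 19.4 TCP board [25.7  2.3] tip h 12.7 yaw_b 90.06 tilt z [-0.  0. -1.] F [-0.2 -0.5 -0. ]
```

View pics/e.png

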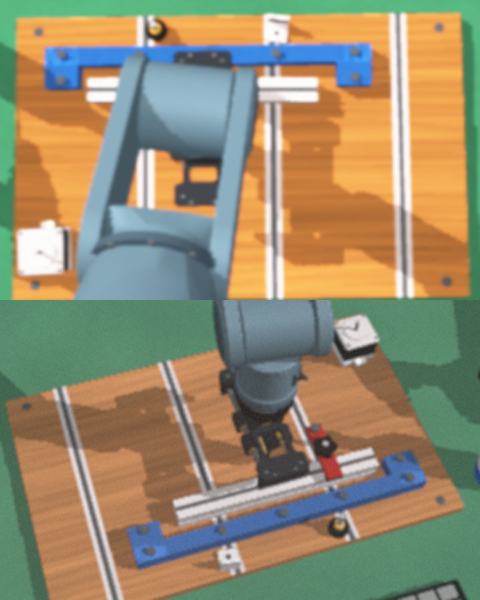

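```bash
python3 -m crank '0.2 1.2 0 0 0 0 0;0 1.2 0 0 0 0 0;0 0.4 0 0 0 0 0;0 0.4 0 0 0 0 0;0 0.4 0 0 0 0 0;0 0.4 0 0 0 0 0;0 0.3 0 0 0 0 0;0 0.2 0 0 0 0 0;0 0 0 0 0 0 0;0 0 0 0 0 0 0'; python3 g.py; python3 m.py 100 6 0 f
```

```text
time: 20.4
tool_pos: [0.6097, 0.0674, 0.0946]
tcp_rot: [0.0, 0.696, 0.718, 0.0]
contact_force: [0.1, 0.0, -0.9]
finger_gap: 0.001
t 20.4 TCP board [70.8  5.1] tip h 12.6 yaw_b 90.12 tilt z [ 0.001  0.    -1.   ] F [ 0.1  0.  -0.9]
('top', 'scene') 1.1 centre [101.5   7.1] yaw -0.12 ends [[101.8, 157.1], [101.2, -142.9]]
('top',) 0.68 centre [101.8   7.9] yaw -0.53 ends [[103.2, 157.9], [100.4, -142.1]]
('scene',) 0.42 centre [98.9  7.4] yaw 0.8 ends [[96.8, 157.4], [101.0, -142.6]]
strap [[63.50520807 85.58639206]]
```

Almost home, with no fence force yet. Creeping on until contact with the fence.

```bash
python3 -m crank '0 0.1 0 0 0 0 0;0 0.1 0 0 0 0 0;0 0.1 0 0 0 0 0;0 0 0 0 0 0 0;0 0 0 0 0 0 0;0 0 0 0 0 0 0;0 0 0 0 0 0 0;0 0 0 0 0 0 0;0 0 0 0 0 0 0;0 0 0 0 0 0 0'; python3 g.py
```

```text
time: 21.6
tool_pos: [0.6125, 0.0674, 0.0947]
tcp_rot: [-0.0, 0.696, 0.718, -0.0]
contact_force: [-2.0, 0.2, 1.7]
finger_gap: 0.003
t 21.6 TCP board [73.6  5.2] tip h 12.7 yaw_b 90.13 tilt z [-0.  0. -1.] F [-2.   0.2  1.7]
```

```bash
python3 -m crank '0 0.1 0 0 0 0 0;0 0.1 0 0 0 0 0;0 0 0 0 0 0 0;0 0 0 0 0 0 0;0 0 0 0 0 0 0;0 0 0 0 0 0 0;0 0 0 0 0 0 0;0 0 0 0 0 0 0;0 0 0 0 0 0 0;0 0 0 0 0 0 0'; python3 g.py
```

```text
time: 22.6
tool_pos: [0.6135, 0.0675, 0.0947]
tcp_rot: [-0.001, 0.696, 0.718, -0.001]
contact_force: [-8.5, -1.2, 6.4]
finger_gap: 0.002
t 22.6 TCP board [74.6  5.2] tip h 12.7 yaw_b 90.14 tilt z [-0.003 -0.    -1.   ] F [-8.5 -1.2  6.4]
```

```bash
python3 -m crank '0 0.1 0 0 0 0 0;0 0 0 0 0 0 0;0 0 0 0 0 0 0;0 -0.5 0 0 0 0 0;0 -1.5 0 0 0 0 0;0 -3 0 0 0 0 0;0 -4 -2 0 0 0 0;0 -4 -4 0 0 0 0;-4 -3 -4 0 0 0 0;-4 0 -3 0 0 0 0'
python3 -m crank '-4 0 -3 0 0 0 0;-4 0 0 0 0 0 0;-4 0 0 0 0 0 0;-4 0 0 0 0 0 0;-4 0 0 0 0 0 0;-4 0 0 0 0 0 0;-4 0 0 0 0 0 0;-4 0 0 0 0 0 0;0 0 0 0 0 0 0;0 0 0 0 0 0 0'; python3 m.py 105 6 0 g;python3 g.py;python3 -c "
import cv2
a=cv2.imread('pics/gtop.png')[185:265,205:405];b=cv2.imread('pics/gscene.png')[220:340,250:460]
cv2.imwrite('pics/g.png',cv2.vconcat([cv2.resize(a,(700,280),interpolation=2),cv2.resize(b,(700,320),interpolation=2)]))"
```

```text
time: 23.6
tool_pos: [0.4665, -0.0073, 0.2119]
tcp_rot: [-0.0, 0.695, 0.719, -0.0]
contact_force: [0.7, -1.1, -0.1]
finger_gap: 0.003
time: 24.6
tool_pos: [0.4788, -0.3289, 0.241]
tcp_rot: [0.0, 0.697, 0.717, 0.0]
contact_force: [0.1, 0.1, -0.4]
finger_gap: 0.006
('top', 'scene') 0.42 centre [105.3   7.3] yaw -0.28 ends [[106.1, 157.3], [104.6, -142.7]]
('top',) 0.12 centre [105.4   7.3] yaw -0.3 ends [[106.2, 157.3], [104.6, -142.7]]
('scene',) 0.3 centre [101.1   8.7] yaw 0.67 ends [[99.3, 158.7], [102.8, -141.3]]
strap [[63.50520807 85.58639206]]
t 24.8 TCP board [ -71.  -385.1] tip h 159.3 yaw_b 90.21 tilt z [ 0.  0. -1.] F [-0.3  0.   0. ]
```

View pics/g.png

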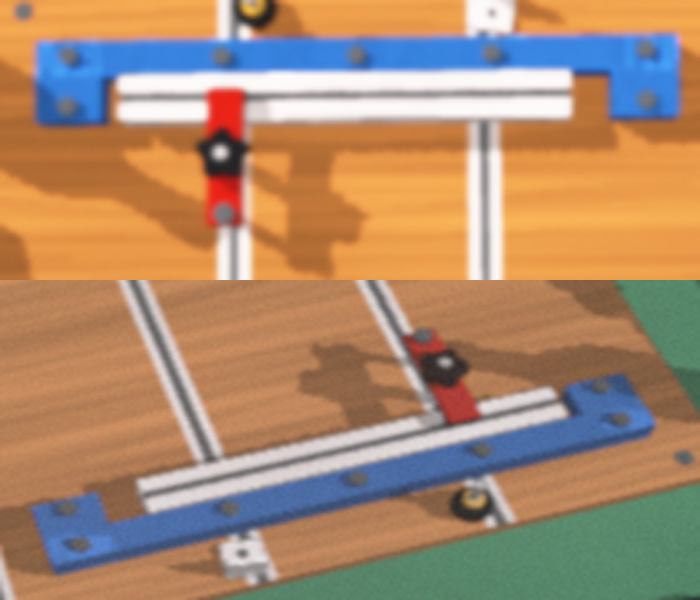

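The bar lies flush along the fence, from (118,97) to (572,97) in the top crop. The clamp, bracket and knob are unmoved, and the robot is clear.

```bash
python3 -c "
from station import finish_job;print(finish_job())"
```

```text
the job is handed in; nothing more can be done
None
```

The bar is fully home: it lies flat along the fence between the two end blocks, under the strap and behind the stud. I handed the job in at about 25 s of the 72 s allowed.

- **How it went in:** I pushed the bar sideways with the outsides of the two open fingers. I then slid it along its axis with the closed fingers on its right end, angled about 10° to pass behind the stud. Next I swung the right end in and pressed near the middle until the wrist read about 8.5 N against the fence. The bar was never gripped or lifted.
- **Last check, top camera:** the bar's middle is at board x = 105.4 mm, y = 7.3 mm, turned −0.3°; 105 mm and 0° would be fully home. That leaves about 13 mm to the left block and 27 mm to the right one.
- **Check that disagreed:** the scene camera's fit put the middle at x = 101 mm and turned 0.7°. There the fence and strap hide part of the bar, so I trusted the top view; both pictures show the bar flush with the fence.
- **Everything else:** the clamp, bracket and spare knob look untouched in the last picture, and the motor looked in place in an earlier one. I did not check the drill, duster, can or pliers again, but the arm stayed away from them.

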